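Lock the sample rack on the tube mixer

TASK

Get the tube mixer ready to run: without picking anything up, push the yellow rack of red-capped tubes along the mixer's tray until it is fully home against the blue end stop, and then flip the red-paddled clamp lever over past its middle so that it snaps to its other position and its steel arm lies down behind the rack. The rack must only be slid, never lifted, and the white rack, the pump bottle and the jar beside the mixer are to be left standing where they are.

Things in the scene. Friction and masses are not known exactly. Their poses are not given: they have to be found in the camera images.
- mixer: Fixed tube mixer, turned up to 30 degrees: white housing 240 x 170 mm, aluminium tray 235 x 200 mm, its top 60 mm above the table. Origin: centre of the housing's underside, on the table; x = the way the rack slides home, y to the left of that, z up. Two guide rails run along x on the tray, 15 mm tall, inner faces at y +-39.5 mm, 8 mm thick.
- end_stop (a point): Middle of the inner (-x) face of the blue end stop, at its foot on the tray top: x +100, y 0, z +60 mm in the mixer's frame. The stop is 95 mm wide and 30 mm tall. Axes as the mixer's.
- rack: Loose yellow tube rack, 120 (x) x 75 (y) x 55 mm tall, axes along the mixer's, 2 mm play to each rail. Tubes fixed in it; red caps reach 81 mm above its underside and keep 12 mm from its ends. 0.3 to 0.6 kg, slides with 3 to 8 N. Origin: centre of the underside. Home: origin at x +40 mm in the mixer's frame; it starts 35 to 60 mm short, its near (-x) end free to push.
- pivot (a point): Clamp's pivot: x -31, y -72, z +90 mm in the mixer's frame (right side, 30 mm above the tray), hinge along x, between cheeks 35 mm apart outside, 41 mm tall above the tray. The clamp's arm is a 10 mm bar reaching 60 mm from here. Locked, it lies level across the channel 6 mm behind the near end of a rack that is home; a rack not home is hit by it. Axes as the mixer's.
- lever (a joint): Clamp angle (rad). 0 = open: handle leans 37 degrees from vertical to the outside (-y of the mixer), arm points up. 1.31 = locked: handle leans 37 degrees to the inside (+y), arm level. An over-centre spring holds it at either end; past the middle, 0.655 (handle upright), it snaps over by itself. Takes 4 to 8 N sideways on the paddle. Starts at 0.
- paddle (a point): Centre of the lever's red paddle, 78 mm from the pivot and 5 mm to its -x side. Paddle 30 mm wide along the mixer's x, 12 mm thick, 35 mm long along the handle, its end 95 mm from the pivot. Axes: at lever 0 the mixer's axes; they turn with the lever.
- spare_rack: Bystander: loose white tube rack with violet caps, 100 x 55 mm, 81 mm tall with caps. Origin: centre of the underside.
- sanitizer: Bystander: loose white pump bottle, 62 mm diameter, 173 mm tall with its pump. Origin: centre of the underside.
- jar: Bystander: loose clear specimen jar with a green cap, 54 mm diameter, 70 mm tall. Origin: centre of the underside.
There are look-alikes about, which are no part of the job. What is shaped like the rack but orange or turquoise is not meant.

How it is judged:
By the outcome, as a careful person would: the job done as asked, in the order asked, and still so for the second after the job is handed in, with the robot touching nothing.
It also fails if it takes over 54 s, if anything falls off the work surface, if the arm or the gripper's body presses on something with over 40 N, if the wrist force passes 120 N, or if a joint passes its speed limit or range.

ROBOT

A 6-joint arm with a two-finger parallel gripper is mounted at the origin on the work surface. World frame = base frame: x ahead of the robot, y to its left, z up, the work surface at z = 0. Lengths are in m, angles in degrees, forces in N, time in s.
With the tool pointing down it reaches from about 0.275 to 0.825 m from the base axis. Payload 5.2 kg.
Tool frame: the origin (TCP) lies at the very end of the fingers, on their centre line; the grasp point (between the pads) lies 19 mm behind it; z points along the fingers, x is the direction in which the jaws open and shut, and the axes are right-handed (so a half turn about z gives the same grasp; the last joint's range is limited). The gripper opens to 93 mm and grips with 3 to 60 N. Pads are 15 mm wide; open, the fingers measure 128 mm over their backs; the gripper's body (75 mm by 188 mm) begins 65 mm behind the grasp point.
Start: joints at [-86.677, 14.817, 87.949, -0, 77.235, -11.62], TCP at [0.142, -0.531, 0.193] pointing down, gripper open.
Joint ranges: [-179.93, 179.93], [-52.35, 119.4], [10.71, 147.94], [-69.91, 249.91], [12.55, 155.21], [-178.61, 178.61]. Speed limits (degrees/s): [147.25, 147.25, 180, 180, 180, 180].

INTERFACE

Orientations are given as [roll, pitch, yaw] about the fixed x, y, z axes, in that order (R = Rz(yaw) Ry(pitch) Rx(roll)).
In Python, from workcell import * gives the robot as it stands.
- The arm moves only by the shell command python3 -m creep 'ROWS' [FORCE]. ROWS is JSON, a list of rows, each a list of 3 entries, a list of its own where there are three numbers: the shift along the tool's x, y, z in units of 40 mm (1.0 is 40 mm), then the turn, a rotation vector about the tool's x, y, z in rad, then the opening, from 0 (shut) to 1 (fully open). A call has 1 to 5 rows; each row is the pose to reach, as a shift and turn from the pose commanded when the call began, along the tool's axes at that moment; what a row does not reach only later rows make up. A row lasts 1/8 s, in which the tool goes at most 62.5 mm and 10.7 degrees, less where a joint would pass 70% of its speed; a pose out of reach is approached as far as the arm can. A call with a gripper value outside its range is refused whole. The fingers move at their own pace and stop on an object; FORCE is the grip in N (left out, the last holds). Time passes only in rows, so rows that repeat a pose let the fingers close. It gives the time, the measured TCP pose, the force and the opening at its end, in the units of the state.
- observe(): the state, without advancing time (a new reading comes with each control period).
- get_image(name): name is "scene" or "top"; returns (picture, depth): 400x640x3 uint8, red, green, blue; 400x640 float32, m along the optical axis (not along the pixel's ray), 0 where there is no reading.
- camera_params(name): a dict with "K" (3x3 intrinsics, pixels), "rvec" (rotation vector, rad) and "tvec" (3), from world to camera coordinates, as OpenCV has them. Camera axes: x right, y down, z forward; pixel columns grow to the right and rows downward; lengths in m; the calibration is good to about 2 mm. A picture is of the moment at which its call begins. camera_params takes no time and is no camera call.
- hand_in(): hands the job in, once; it reports no verdict.
Trained networks look in the newest picture that a camera, given by its name, has taken for a name from the list of things; names that differ only in an ending like _2 or _b are one class to them, and where a whole thing is asked for, a point or a joint stands for the part that bears it (a point fixed in the world has none). Each returns a list of dicts, best first, with "p" (0 to 1); they miss things now and then, are a little off and sometimes report something else, mostly with a low value. They report only what shows in the picture. A call takes as long as a camera call. They do not tell look-alikes from the thing itself.
- cut_out(camera, thing): "region" (400x640 bool, what is visible of it) and "box" ([left, top, width, height] as shares, 0 to 1, of the picture: columns of its width, rows of its height, round what is visible of it).
- mark_of(camera, thing): "centre" ([row, column] as shares, 0 to 1, of the picture: columns of its width, rows of its height: a listed point, or the origin of a listed thing).
The state is a dict: "clock": time; "joint_pos": joint angles; "joint_velocities": joint speeds; "effort": joint torques, N m; "tool_pos": TCP position; "orientation": TCP orientation; "wrist_force": force on the tool from outside, world axes, zero at the start; "moment": the same for the moment, N m; "gripper_width": finger opening in m.
Only numpy, scipy, OpenCV 4.12 (cv2) and the standard library are available. Lean on these libraries where they do the work, as an engineer would, in place of code of your own. Each camera call takes 0.05 s, during which the arm holds its last target.

## Working session

There is one attempt and no reset: what is moved stays moved. The work goes in short steps, Python scripts to look and compute and a shell command to move; the robot and the scene stay as the last step left them, time stands still between calls to the robot, and variables do not carry over. Pictures are saved under pics/ and viewed, and the job is handed in when it is done.

```bash
ls; mkdir -p pics; python3 - <<'E'
from workcell import *
import cv2, numpy as np, pickle
print(observe())
for n in ("scene","top"):
    im,d=get_image(n); cv2.imwrite(f"pics/{n}0.png",im[:,:,::-1]); np.savez(f"pics/{n}0.npz",im=im,d=d)
    p=camera_params(n); print(n,p)
    for t in ("mixer","rack","paddle","pivot","end_stop"):
        print(t,[(round(r['p'],2),np.round(np.array(r['centre'])*[400,640],1)) for r in mark_of(n,t)][:4])
E
```

```text
pics
{'clock': 0.0, 'joint_pos': array([-8.66792375e+01,  1.48595983e+01,  8.80106139e+01, -1.53342034e-03,
        7.72347700e+01, -1.16182640e+01]), 'joint_velocities': array([ 0.05140949, -0.0404606 ,  0.08237337, -0.0040342 , -0.01368699,
        0.01495302]), 'effort': array([ 7.85968823e-04, -4.37305427e+01, -2.84004092e+01,  7.19229947e-02,
        4.13280528e-02, -1.39519152e-04]), 'tool_pos': array([ 0.14177478, -0.53079909,  0.19261782]), 'orientation': array([-1.79980322e+02,  1.03132305e-01, -7.50606156e+01]), 'wrist_force': array([ 0.80004226, -0.07928736, -0.24160887]), 'moment': array([ 0.01886654,  0.00887147, -0.03972032]), 'gripper_width': 0.09314202109858744}
scene {'K': array([[374.70566444,   0.        , 319.03387519],
       [  0.        , 374.70566444, 199.46006816],
       [  0.        ,   0.        ,   1.        ]]), 'rvec': array([ 1.82400961,  1.84831185, -0.62352136]), 'tvec': array([-0.02283984, -0.37082742,  1.26619399])}
mixer [(0.96, array([222.8, 331.5]))]
rack [(0.97, array([198.6, 240.9])), (0.91, array([206.2, 329.2])), (0.65, array([143.4, 390.7])), (0.64, array([327.6, 415.1]))]
paddle [(0.68, array([180.9, 273.8]))]
pivot [(0.97, array([193.8, 298.8]))]
end_stop [(0.68, array([246.8, 336.9])), (0.57, array([176.1, 275. ]))]
top {'K': array([[444.03276985,   0.        , 314.28280706],
       [  0.        , 444.03276985, 204.61837755],
       [  0.        ,   0.        ,   1.        ]]), 'rvec': array([ 2.08817875, -2.13268308,  0.15629806]), 'tvec': array([0.06385853, 0.53696776, 1.08752326])}
mixer []
rack [(0.93, array([314.3, 245.3])), (0.77, array([115.4, 323.2])), (0.66, array([228.6, 403.4])), (0.62, array([115.7, 254.2]))]
paddle [(0.59, array([200.5, 365.9]))]
pivot [(0.73, array([205.8, 343.9]))]
end_stop [(0.74, array([162.6, 307.8]))]
```

View pics/scene0.png

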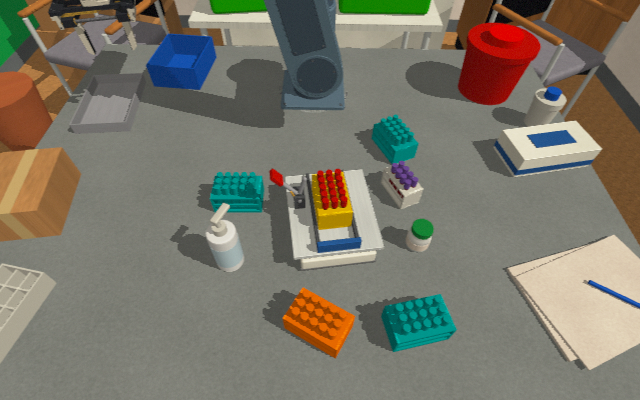

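View pics/top0.png

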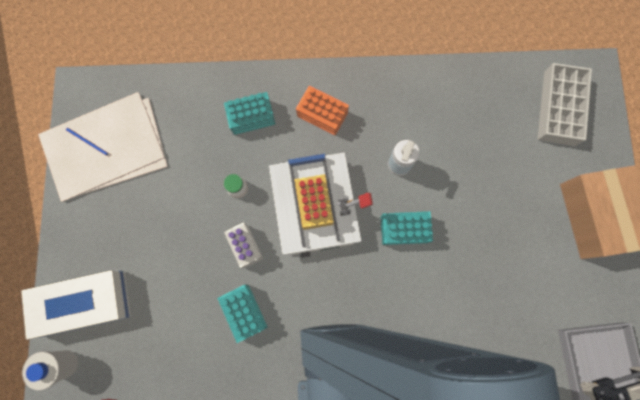

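The scene view faces the robot. The rack (yellow/red) sits on the mixer at (330,200), the blue stop at (337,245) is farther from the robot, and the red paddle is at (277,178). In the top view the rack is at (313,201), the stop at (307,160) and the paddle at (365,200). Next I fit the mixer pose.

```bash
cat > h.py <<'E'
import numpy as np, cv2
from workcell import *
def cam(n):
    p=camera_params(n); R=cv2.Rodrigues(np.array(p['rvec'],float))[0]; return np.array(p['K']),R,np.array(p['tvec'],float).ravel()
def cloud(n,d):
    K,R,t=cam(n); v,u=np.mgrid[:400,:640]
    P=np.stack([(u-K[0,2])/K[0,0]*d,(v-K[1,2])/K[1,1]*d,d],-1)
    return (P-t)@R
def ray(n,u,v,z):
    K,R,t=cam(n); c=-R.T@t; r=R.T@np.array([(u-K[0,2])/K[0,0],(v-K[1,2])/K[1,1],1]); return c+r*(z-c[2])/r[2]
def proj(n,P):
    K,R,t=cam(n); q=(np.atleast_2d(P)@R.T+t)@K.T; return q[:,:2]/q[:,2:]
def masks(im):
    h=cv2.cvtColor(im,cv2.COLOR_RGB2HSV); H,S,V=[h[...,i].astype(int) for i in range(3)]
    return dict(yellow=(H>=20)&(H<=32)&(S>150)&(V>90), red=((H<6)|(H>174))&(S>150)&(V>70), blue=(H>100)&(H<120)&(S>120))
def fitbox(P): 
    r=cv2.minAreaRect((P[:,:2]*1000).astype(np.float32)); return r
E
python3 - <<'E'
from h import *
for n,box in (("scene",(165,275,250,385)),("top",(145,262,265,378))):
    f=np.load(f"pics/{n}0.npz"); im,d=f['im'],f['d']; C=cloud(n,d); m=masks(im)
    w=np.zeros(d.shape,bool); w[box[0]:box[1],box[2]:box[3]]=1; w&=d>0
    for k,v in m.items():
        P=C[v&w]; 
        if len(P)<5: continue
        print(n,k,len(P),'mean',np.round(P.mean(0),4),'z pct',np.round(np.percentile(P[:,2],[2,50,98]),3),fitbox(P))
    # tray top
    t=w&(abs(C[...,2]-.06)<.006); P=C[t]; print('tray',len(P),P[:,2].mean(),fitbox(P))
    # rack top 0.115
    P=C[m['yellow']&w&(C[...,2]>.105)]; print('racktop',len(P),np.median(P[:,2]) if len(P) else 0,fitbox(P))
    P=C[m['blue']&w&(C[...,2]>.083)]; print('stoptop',len(P),fitbox(P), P.mean(0))
    P=C[m['red']&w&(C[...,2]>.132)];print('caps',len(P))
# marks
print('stop top',ray('top',307.8,162.6,.06),'scene',ray('scene',336.9,246.8,.06))
print('pivot',ray('top',343.9,205.8,.09),ray('scene',298.8,193.8,.09))
zp=.09+.078*np.cos(np.radians(37)); print('paddle',ray('top',365.9,200.5,zp),ray('scene',273.8,180.9,zp),zp)
print('mixer',ray('scene',331.5,222.8,0))
E
```

```text
scene yellow 1087 mean [0.5725 0.0524 0.1001] z pct [0.062 0.111 0.117] ((539.5094604492188, 52.7662467956543), (123.94297790527344, 76.90788269042969), 8.48559856414795)
scene red 808 mean [0.5427 0.0292 0.1408] z pct [0.122 0.14  0.166] ((479.3071594238281, -3.0959701538085938), (227.73329162597656, 161.71397399902344), 3.5193562507629395)
scene blue 459 mean [0.655  0.0696 0.0818] z pct [0.064 0.085 0.092] ((649.650634765625, 68.75914764404297), (26.188587188720703, 91.10189056396484), 14.327558517456055)
tray 4016 0.05974742138801855 ((545.236572265625, 10.680465698242188), (248.02932739257812, 289.3680114746094), 8.207771301269531)
racktop 613 0.1146537895585684 ((539.3245849609375, 53.95074462890625), (123.79317474365234, 74.06773376464844), 8.353352546691895)
stoptop 255 ((652.4041748046875, 69.75985717773438), (13.34149169921875, 90.99993133544922), 8.423906326293945) [0.65346187 0.0702801  0.08882931]
caps 687
top red 349 mean [0.5324 0.0188 0.146 ] z pct [0.138 0.142 0.168] ((544.8433227539062, 2.2118606567382812), (89.17472839355469, 151.48764038085938), 9.170626640319824)
tray 4587 0.06037679842110865 ((543.1077880859375, 52.97453308105469), (235.6422882080078, 200.26406860351562), 8.541650772094727)
racktop 0 0 ((0.0, 0.0), (0.0, 0.0), 0.0)
stoptop 0 ((0.0, 0.0), (0.0, 0.0), 0.0) [nan nan nan]
caps 349
stop top [0.64719716 0.06699542 0.06      ] scene [0.64775581 0.06700245 0.06      ]
pivot [ 0.52608624 -0.02170736  0.09      ] [ 0.5245684  -0.02070209  0.09      ]
paddle [ 0.52613531 -0.07087299  0.15229357] [ 0.53977522 -0.07246274  0.15229357] 0.15229356978368885
mixer [0.54318005 0.0587073  0.        ]<stdin>:13: RuntimeWarning: Mean of empty slice.
  ret = um.true_divide(
```

```bash
cat >> h.py <<'E'
from scipy.spatial.transform import Rotation as Ro
YAW=8.47; O=np.array([.5483,.0530,0.])
def m2w(p): return O+Ro.from_euler('z',YAW,degrees=True).apply(p)
def w2m(p): return Ro.from_euler('z',-YAW,degrees=True).apply(np.asarray(p)-O)
def plan(pm,yaw=YAW):
    s=observe(); R=Ro.from_euler('xyz',s['orientation'],degrees=True); T=Ro.from_euler('xyz',[180,0,yaw],degrees=True)
    d=m2w(pm)-s['tool_pos']; print('to mixer',pm,'world',np.round(m2w(pm),4),'shift',np.round(R.inv().apply(d)/.04,3),'turn',np.round((R.inv()*T).as_rotvec(),3))
def st():
    s=observe(); print('t',round(s['clock'],2),'mix',np.round(w2m(s['tool_pos'])*1000,1),'rpy',np.round(s['orientation'],2),'F',np.round(s['wrist_force'],1),'w',round(s['gripper_width'],4),'q',np.round(s['joint_pos'],1))
E
python3 - <<'E'
from h import *
plan([-.12,0,.25]); st()
print('sanit',w2m(ray('top',404,150,.17)),'teal',w2m(ray('top',407,228,.07)))
f=np.load('pics/scene0.npz');m=masks(f['im']);C=cloud('scene',f['d']);w=np.zeros((400,640),bool);w[165:190,265:286]=1
P=w2m(C[m['red']&w]);print('paddle',P.mean(0),P.min(0),P.max(0))
f=np.load('pics/top0.npz');m=masks(f['im']);C=cloud('top',f['d']);w[:]=0;w[190:212,355:378]=1
P=w2m(C[m['red']&w]);print('paddle top',P.mean(0),P.min(0),P.max(0))
f=np.load('pics/scene0.npz');m=masks(f['im']);C=cloud('scene',f['d']);w[:]=0;w[165:240,308:356]=1
P=w2m(C[m['yellow']&w]);P=P[P[:,2]>.11];print('rack',np.percentile(P,1,axis=0),np.percentile(P,99,axis=0))
E
```

```text
to mixer [-0.12, 0, 0.25] world [0.4296 0.0353 0.25  ] shift [-11.834 -10.604  -1.414] turn [-0.     0.    -1.458]
t 0.6 mix [-488.1 -518.2  193.5] rpy [-180.      0.    -75.06] F [-0.2  0.6 -0.1] w 0.093 q [-86.7  14.8  87.9   0.   77.2 -11.6]
sanit [ 0.05894538 -0.22627168  0.17      ] teal [-0.11112453 -0.21547053  0.07      ]
paddle [-0.02861191 -0.11721874  0.16126855] [-0.05029274 -0.13031999  0.13861848] [ 0.51305059 -0.10406151  0.76982907]
paddle top [-0.03963092 -0.1161611   0.15873109] [-0.05148889 -0.12578642  0.14376267] [-0.02728412 -0.10668899  0.17136834]
rack [-0.06671211 -0.03469792  0.11045929] [0.05178184 0.03848413 0.12866085]
```

```bash
python3 -m creep '[[[-0.5,-0.5,-1.4],[0,0,-0.15],0],[[-1.5,-1.4,-1.5],[0,0,-0.3],0],[[-2.6,-2.4,-1.5],[0,0,-0.45],0],[[-3.7,-3.4,-1.5],[0,0,-0.6],0],[[-4.8,-4.4,-1.5],[0,0,-0.7],0]]' 20; python3 -c "
from h import *
st();plan([-.12,0,.25])"
```

```text
clock: 1.23
tool_pos: [0.2629, -0.2989, 0.2537]
orientation: [180.0, -0.1, -34.8]
wrist_force: [1.4, -0.4, 1.0]
gripper_width: 0.0474
t 1.23 mix [-334.1 -306.   253.7] rpy [ 1.7999e+02 -5.0000e-02 -3.4780e+01] F [ 1.4 -0.4  1. ] w 0.0474 q [-64.8  -3.7 100.3   0.   83.3 -30.1]
to mixer [-0.12, 0, 0.25] world [0.4296 0.0353 0.25  ] shift [-1.343 -9.239  0.089] turn [ 0.001 -0.001 -0.755]
```

```bash
python3 -m creep '[[[-0.2,-1.4,0],[0,0,-0.15],0],[[-0.4,-2.8,0],[0,0,-0.3],0],[[-0.6,-4.2,0],[0,0,-0.45],0],[[-0.8,-5.6,0],[0,0,-0.6],0],[[-1,-7,0],[0,0,-0.7],0]]'; python3 -c "
from h import *
st();plan([-.12,0,.25])"
```

```text
clock: 1.85
tool_pos: [0.3906, -0.0464, 0.2539]
orientation: [180.0, -0.1, 5.4]
wrist_force: [0.6, -0.5, 0.5]
gripper_width: 0.0011
t 1.85 mix [-170.6  -75.1  253.9] rpy [ 1.7996e+02 -7.0000e-02  5.3700e+00] F [ 0.6 -0.5  0.5] w 0.0011 q [-23.1  -4.2 100.8  -0.   83.3 -28.5]
to mixer [-0.12, 0, 0.25] world [0.4296 0.0353 0.25  ] shift [ 1.161 -1.942  0.096] turn [ 0.001 -0.001 -0.054]
```

```bash
python3 -m creep '[[[0,0,0],[0,0,0],0],[[0,0,0],[0,0,0],0]]'; python3 -c "
from h import *
st();plan([-.12,0,.25])"
```

```text
clock: 2.1
tool_pos: [0.3898, -0.0482, 0.2535]
orientation: [180.0, 0.0, 5.2]
wrist_force: [-0.1, -0.4, -0.6]
gripper_width: 0.0001
t 2.1 mix [-171.6  -76.8  253.5] rpy [1.7997e+02 2.0000e-02 5.2000e+00] F [-0.1 -0.4 -0.6] w 0.0001 q [-23.4  -4.2 100.9  -0.   83.3 -28.6]
to mixer [-0.12, 0, 0.25] world [0.4296 0.0353 0.25  ] shift [ 1.179 -1.989  0.085] turn [ 0.001  0.    -0.057]
```

```bash
python3 -m creep '[[[0.6,-1,0.05],[0,0,-0.03],0],[[1.18,-1.99,0.08],[0,0,-0.057],0],[[1.18,-1.99,0.08],[0,0,-0.057],0],[[1.18,-1.99,0.08],[0,0,-0.057],0]]'; python3 - <<'E'
from h import *
st();plan([-.12,0,.08])
for n in ("scene","top"):
    im,d=get_image(n); cv2.imwrite(f"pics/{n}1.png",im[:,:,::-1])
    if n=="scene": cv2.imwrite("pics/crop1.png",cv2.resize(im[120:290,220:420,::-1],(800,680))[:600])
E
```

```text
clock: 2.6
tool_pos: [0.4295, 0.0337, 0.2501]
orientation: [180.0, 0.0, 8.3]
wrist_force: [0.4, -0.3, 0.1]
gripper_width: 0.0006
t 2.6 mix [-120.3   -1.6  250.1] rpy [1.7996e+02 5.0000e-02 8.2900e+00] F [ 0.4 -0.3  0.1] w 0.0006 q [-10.4   0.2  97.1  -0.1  82.7 -18.7]
to mixer [-0.12, 0, 0.08] world [0.4296 0.0353 0.08  ] shift [ 0.012 -0.043  4.253] turn [ 0.001  0.001 -0.003]
```

View pics/crop1.png

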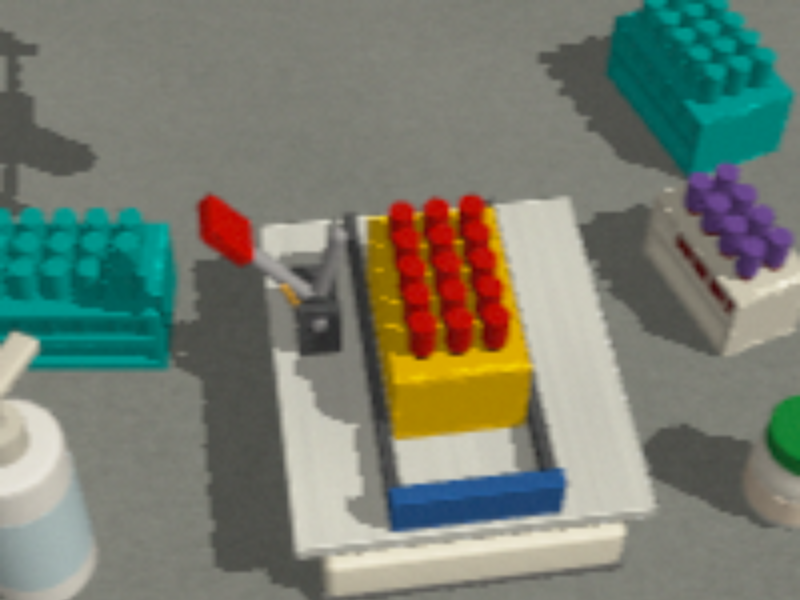

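View pics/scene1.png

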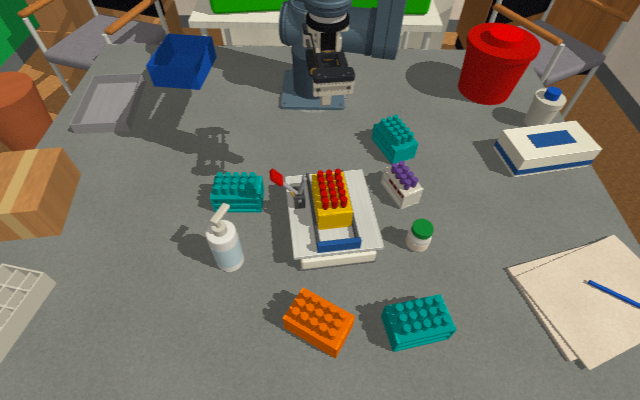

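```bash
python3 - <<'E'
from h import *
im=cv2.imread('pics/scene1.png');cv2.imwrite("pics/crop1b.png",cv2.resize(im[0:130,250:410],(738,600),interpolation=cv2.INTER_CUBIC))
print(proj('scene',m2w([-.12,0,.25])),proj('top',m2w([-.12,0,.25])))
im=cv2.imread('pics/top1.png');cv2.imwrite("pics/crop1c.png",cv2.resize(im[100:360,200:460],(600,600),interpolation=cv2.INTER_CUBIC))
E
```

```text
[[324.51221605 113.02580135]] [[320.03799049 238.50332281]]
```

View pics/crop1b.png

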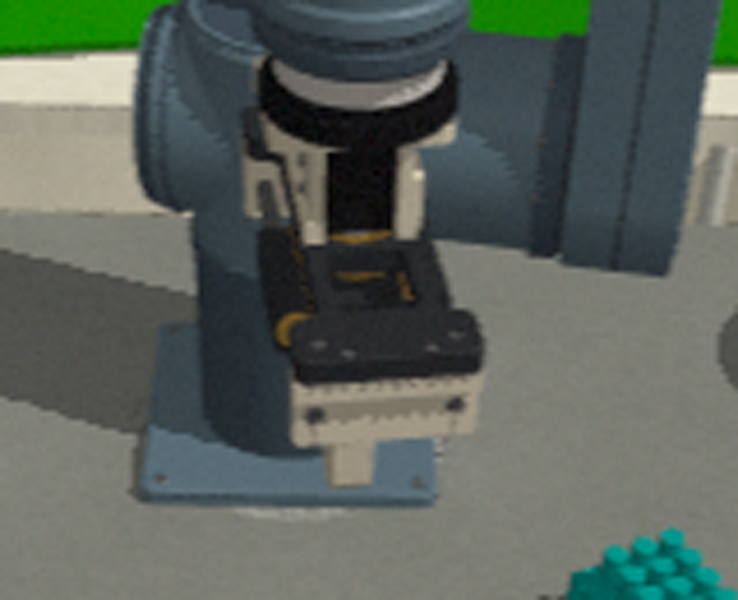

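View pics/crop1c.png

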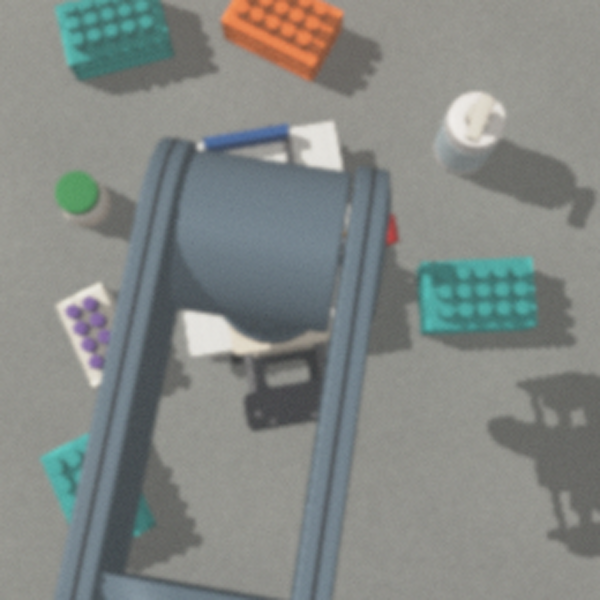

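The gripper hangs jaw-line along the slide direction, with the body's long side along it too. The fingertip shows at about (326,102), clear behind the rack. Now I descend.

```bash
python3 -m creep '[[[0,0,1],[0,0,0],0],[[0.01,-0.04,2.1],[0,0,0],0],[[0.01,-0.04,3.3],[0,0,0],0],[[0.01,-0.04,4.2],[0,0,0],0],[[0.01,-0.04,4.25],[0,0,0],0]]'; python3 -m creep '[[[0,0,0],[0,0,0],0]]'; python3 -c "
from h import *
st();plan([-.12,0,.08])"
```

```text
clock: 3.32
tool_pos: [0.4277, 0.0362, 0.0785]
orientation: [-179.9, 0.3, 8.3]
wrist_force: [-0.6, -0.1, 1.0]
gripper_width: 0.0008
clock: 3.45
tool_pos: [0.4309, 0.0362, 0.0814]
orientation: [180.0, -0.1, 8.3]
wrist_force: [-0.1, 0.5, 0.2]
gripper_width: 0.0005
t 3.45 mix [-118.6    0.6   81.4] rpy [ 1.7997e+02 -8.0000e-02  8.3400e+00] F [-0.1  0.5  0.2] w 0.0005 q [-10.    9.4 112.4  -0.   58.1 -18.4]
to mixer [-0.12, 0, 0.08] world [0.4296 0.0353 0.08  ] shift [-0.034  0.016  0.035] turn [ 0.001 -0.001 -0.002]
```

```bash
python3 -m creep '[[[0.3,0,0],[0,0,0],0],[[0.6,0,0],[0,0,0],0],[[0.75,0,0],[0,0,0],0],[[0.9,0,0],[0,0,0],0],[[1.05,0,0],[0,0,0],0]]'; python3 -c "
from h import *
st()"; python3 -m creep '[[[0.15,0,0],[0,0,0],0],[[0.3,0,0],[0,0,0],0],[[0.45,0,0],[0,0,0],0]]';python3 -c "
from h import *
st()"
```

```text
clock: 4.08
tool_pos: [0.4696, 0.0434, 0.08]
orientation: [-180.0, 0.3, 8.5]
wrist_force: [-7.0, -0.6, 7.1]
gripper_width: 0.0004
t 4.08 mix [-79.2   2.1  80. ] rpy [-179.97    0.26    8.46] F [-7.  -0.6  7.1] w 0.0004 q [ -8.3  13.5 107.2  -0.   59.5 -16.7]
clock: 4.45
tool_pos: [0.4874, 0.046, 0.08]
orientation: [-180.0, 0.3, 8.5]
wrist_force: [-6.0, -1.0, 4.9]
gripper_width: -0.0
t 4.45 mix [-61.3   2.1  80. ] rpy [-179.97    0.25    8.45] F [-6.  -1.   4.9] w -0.0 q [ -7.7  15.2 104.8  -0.   60.2 -16.1]
```

```bash
python3 - <<'E'
from h import *
im,d=get_image("scene"); cv2.imwrite("pics/s2.png",cv2.resize(im[60:270,220:420,::-1],(570,600),interpolation=cv2.INTER_CUBIC))
C=w2m(cloud("scene",d).reshape(-1,3)).reshape(d.shape+(3,)); m=masks(im); w=np.zeros(d.shape,bool);w[150:245,300:365]=1
P=C[m['yellow']&w]; P=P[P[:,2]>.11];print('rack',np.percentile(P,1,axis=0),np.percentile(P,99,axis=0),len(P))
P=C[m['red']&w]; print('caps z',np.percentile(P[:,2],[50,95]))
st()
E
```

```text
rack [-0.04090226 -0.10264593  0.11097392] [0.48683429 0.03848482 0.73751035] 607
caps z [0.13948196 0.14222064]
t 4.5 mix [-60.2   1.9  80.1] rpy [-1.7997e+02  1.7000e-01  8.4400e+00] F [-3.9  0.3  3. ] w 0.0002 q [ -7.6  15.2 104.8  -0.   60.2 -16.1]
```

View pics/s2.png

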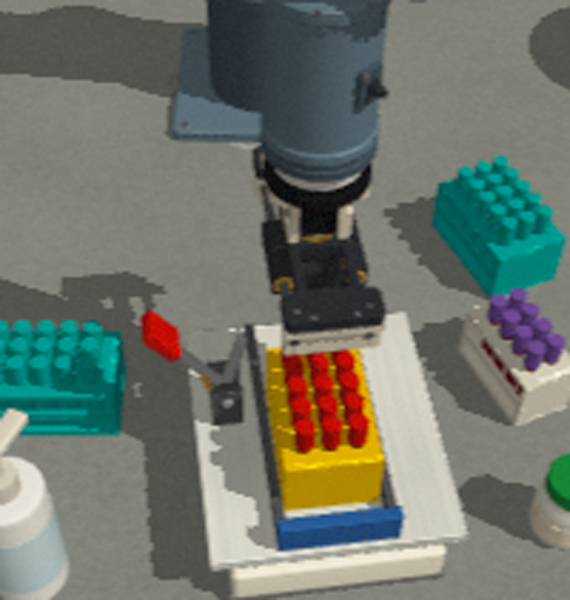

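The rack lies flat and is sliding; about 20 mm of gap remains before the stop (rack front at crop row ~500, stop at ~515).

```bash
python3 -m creep '[[[0.12,0,0],[0,0,0],0],[[0.24,0,0],[0,0,0],0],[[0.36,0,0],[0,0,0],0],[[0.44,0,0],[0,0,0],0]]'; python3 -c "
from h import *
st()"
```

```text
clock: 5.0
tool_pos: [0.5052, 0.0486, 0.08]
orientation: [-180.0, 0.2, 8.4]
wrist_force: [-5.1, -0.1, 5.6]
gripper_width: 0.0004
t 5.0 mix [-43.2   2.   80. ] rpy [-179.97    0.19    8.45] F [-5.1 -0.1  5.6] w 0.0004 q [ -7.1  16.8 102.5  -0.   60.9 -15.5]
```

```bash
python3 -m creep '[[[0.03,0,0],[0,0,0],0],[[0.06,0,0],[0,0,0],0]]';  python3 -m creep '[[[0.03,0,0],[0,0,0],0],[[0.05,0,0],[0,0,0],0]]'; python3 -c "
from h import *
st()"
```

```text
clock: 5.25
tool_pos: [0.5073, 0.0489, 0.08]
orientation: [-180.0, 0.2, 8.4]
wrist_force: [-6.0, -0.3, 4.7]
gripper_width: 0.0009
clock: 5.5
tool_pos: [0.5094, 0.0492, 0.08]
orientation: [-180.0, 0.2, 8.4]
wrist_force: [-5.4, 0.1, 4.2]
gripper_width: 0.0005
t 5.5 mix [-39.   2.  80.] rpy [-179.97    0.2     8.44] F [-5.4  0.1  4.2] w 0.0005 q [ -7.   17.2 101.9  -0.   61.  -15.4]
```

```bash
for i in 1 2; do python3 -m creep '[[[0.02,0,0],[0,0,0],0],[[0.04,0,0],[0,0,0],0]]' | sed -n '1,4p'; done; python3 -c "
from h import *
st()"
```

```text
clock: 5.75
tool_pos: [0.5109, 0.0494, 0.08]
orientation: [-180.0, 0.2, 8.4]
wrist_force: [-6.2, -0.7, 4.6]
clock: 6.0
tool_pos: [0.511, 0.0495, 0.0799]
orientation: [-180.0, 0.4, 8.5]
wrist_force: [-12.0, -2.9, 10.0]
t 6.0 mix [-37.4   2.   79.9] rpy [-179.97    0.38    8.46] F [-12.   -2.9  10. ] w 0.0003 q [-6.900e+00  1.750e+01  1.015e+02 -1.000e-01  6.130e+01 -1.530e+01]
```

The force is rising and the tool has stopped at the predicted home position (−37.5). One more small press to confirm.

```bash
python3 -m creep '[[[0.02,0,0],[0,0,0],0],[[0.04,0,0],[0,0,0],0],[[0.04,0,0],[0,0,0],0]]' | sed -n '1,4p'; python3 -c "
from h import *
st()"
```

```text
clock: 6.38
tool_pos: [0.5109, 0.0495, 0.0799]
orientation: [-180.0, 0.6, 8.5]
wrist_force: [-14.6, -2.8, 11.6]
t 6.38 mix [-37.5   2.   79.9] rpy [-179.97    0.55    8.47] F [-14.6  -2.8  11.6] w 0.0005 q [-6.800e+00  1.760e+01  1.014e+02 -1.000e-01  6.150e+01 -1.520e+01]
```

```bash
python3 -m creep '[[[-0.15,0,0],[0,0,0],0],[[-0.6,0,0],[0,0,0],0],[[-1.2,0,0],[0,0,0],0],[[-1.5,0,-1],[0,0,0],0],[[-1.5,0,-2.2],[0,0,0],0]]'; python3 -m creep '[[[-1,0,-1.2],[0,0,0],0],[[-1.5,0,-2.3],[0,0,0],0],[[-1.5,0,-2.3],[0,0,0],0],[[-1.5,0,-2.3],[0,0,0],0]]'; python3 - <<'E'
from h import *
st()
im,d=get_image("scene"); cv2.imwrite("pics/s3.png",cv2.resize(im[60:270,220:420,::-1],(570,600),interpolation=cv2.INTER_CUBIC))
C=w2m(cloud("scene",d).reshape(-1,3)).reshape(d.shape+(3,)); m=masks(im); w=np.zeros(d.shape,bool);w[165:245,308:365]=1
P=C[m['yellow']&w]; P=P[(P[:,2]>.11)&(P[:,2]<.12)];print('rack',np.percentile(P,1,axis=0),np.percentile(P,99,axis=0),len(P))
P=C[m['blue']&w&(C[...,2]>.086)];print('stop',np.percentile(P,2,axis=0),np.percentile(P,98,axis=0))
E
```

```text
clock: 7.0
tool_pos: [0.4552, 0.0412, 0.1684]
orientation: [-180.0, 0.1, 8.4]
wrist_force: [1.6, -0.1, -0.2]
gripper_width: 0.0009
clock: 7.5
tool_pos: [0.3974, 0.0323, 0.2598]
orientation: [-180.0, -0.0, 8.4]
wrist_force: [-0.2, 0.2, -0.1]
gripper_width: 0.0001
t 7.5 mix [-152.3    1.7  259.8] rpy [-1.80e+02 -3.00e-02  8.42e+00] F [-0.2  0.2 -0.1] w 0.0001 q [-11.5  -3.7  99.6   0.   84.1 -19.9]
rack [-0.01967923 -0.03526514  0.11070245] [0.09879672 0.03827101 0.11736727] 637
stop [ 0.09968763 -0.04088343  0.08694198] [0.11092518 0.04544982 0.09185221]
```

View pics/s3.png

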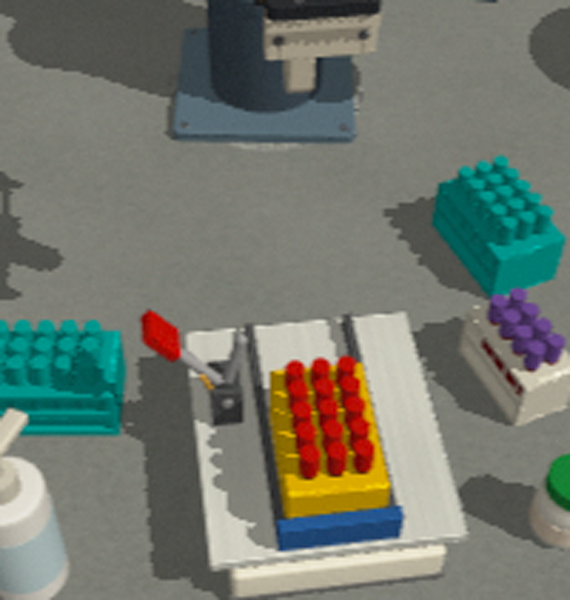

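The rack front touches the blue stop in the picture (crop row ~515), and the depth shows the rack at x −20..+99, i.e. home. Next is the lever: I approach outside the paddle.

```bash
python3 -c "
from h import *
plan([-.038,-.165,.26])"; python3 -m creep '[[[0.6,0.85,0],[0,0,0],0],[[1.3,1.9,0],[0,0,0],0],[[2,3,0],[0,0,0],0],[[2.6,3.8,0],[0,0,0],0],[[2.85,4.15,0],[0,0,0],0]]'; python3 -m creep '[[[0,0,0],[0,0,0],0],[[0,0,0],[0,0,0],0]]' | head -1; python3 -c "
from h import *
st();plan([-.038,-.165,.135])"
```

```text
to mixer [-0.038, -0.165, 0.26] world [ 0.535  -0.1158  0.26  ] shift [ 2.869  4.169 -0.028] turn [-0.001  0.001 -0.001]
clock: 8.18
tool_pos: [0.535, -0.1166, 0.2574]
orientation: [-179.9, 0.2, 8.3]
wrist_force: [0.0, 0.8, -0.7]
gripper_width: 0.0007
clock: 8.43
t 8.43 mix [ -39.3 -163.1  259.9] rpy [-1.7994e+02  6.0000e-02  8.4700e+00] F [-0.4  0.1 -0. ] w 0.0007 q [-23.8  12.4  81.9   0.   85.8 -32.3]
to mixer [-0.038, -0.165, 0.135] world [ 0.535  -0.1158  0.135 ] shift [0.036 0.051 3.121] turn [-0.001  0.001  0.   ]
```

```bash
python3 -m creep '[[[0.03,0.05,1],[0,0,0],0],[[0.03,0.05,2],[0,0,0],0],[[0.03,0.05,2.8],[0,0,0],0],[[0.03,0.05,3.1],[0,0,0],0],[[0.03,0.05,3.1],[0,0,0],0]]'; python3 - <<'E'
from h import *
st()
im,d=get_image("scene"); cv2.imwrite("pics/s4.png",cv2.resize(im[60:270,220:420,::-1],(570,600),interpolation=cv2.INTER_CUBIC))
E
```

```text
clock: 9.05
tool_pos: [0.5354, -0.1164, 0.1366]
orientation: [-180.0, 0.0, 8.5]
wrist_force: [1.2, -0.2, 0.3]
gripper_width: 0.0005
t 9.05 mix [ -37.8 -165.6  136.6] rpy [-1.7998e+02  2.0000e-02  8.4600e+00] F [ 1.2 -0.2  0.3] w 0.0005 q [-23.9  17.2  93.    0.   69.8 -32.4]
```

View pics/s4.png

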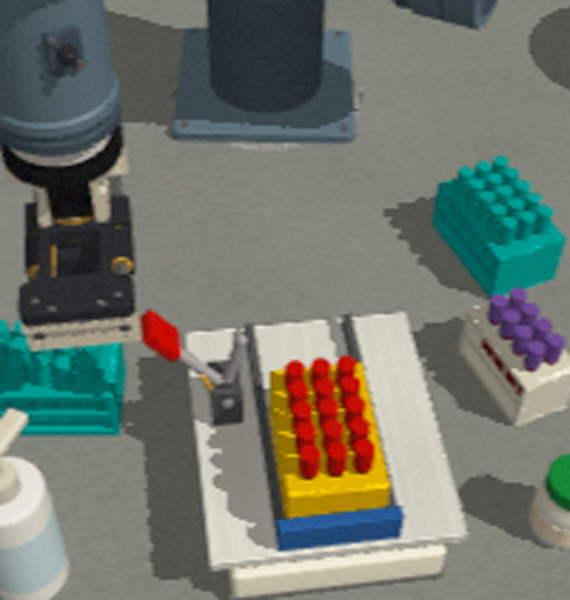

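```bash
python3 -m creep '[[[0,-0.3,0],[0,0,0],0],[[0,-0.55,0],[0,0,0],0],[[0,-0.8,0],[0,0,0],0],[[0,-1,0],[0,0,0],0]]'; python3 -c "
from h import *
st()"; python3 -m creep '[[[0,-0.2,0],[0,0,0],0],[[0,-0.4,0],[0,0,0],0]]'; python3 - <<'E'
from h import *
st()
im,d=get_image("scene"); cv2.imwrite("pics/s5.png",cv2.resize(im[60:270,220:420,::-1],(570,600),interpolation=cv2.INTER_CUBIC))
E
```

```text
clock: 9.6
tool_pos: [0.5323, -0.085, 0.1416]
orientation: [179.0, -0.3, 8.5]
wrist_force: [-9.9, -27.1, 31.6]
gripper_width: 0.0006
t 9.6 mix [ -36.1 -134.1  141.6] rpy [179.03  -0.27   8.51] F [ -9.9 -27.1  31.6] w 0.0006 q [-20.4  15.7  94.4  -0.8  69.2 -28.6]
clock: 9.85
tool_pos: [0.5314, -0.0751, 0.1469]
orientation: [178.4, -0.5, 8.5]
wrist_force: [-21.7, -38.8, 60.5]
gripper_width: 0.0007
t 9.85 mix [ -35.5 -124.2  146.9] rpy [178.38  -0.48   8.5 ] F [-21.7 -38.8  60.5] w 0.0007 q [-19.   14.9  94.6  -1.3  69.3 -27.1]
```

View pics/s5.png

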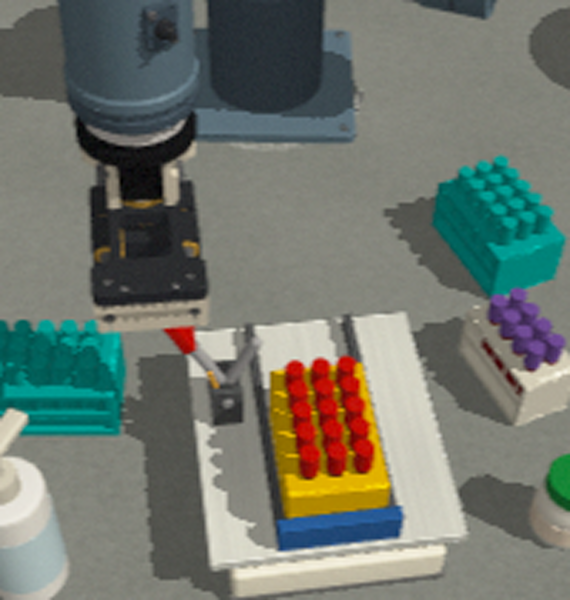

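The finger sticks to the paddle's edge. The edge rises along its arc while I hold height, so the force goes radially into the pivot. I will ease off and then follow the arc upward.

```bash
python3 -m creep '[[[0,0.1,-0.2],[0,0,0],0],[[0,0.3,-0.35],[0,0,0],0]]'; python3 -c "
from h import *
st()
s=observe(); print(Ro.from_euler('z',-YAW,degrees=True).apply(s['wrist_force']))"
```

```text
clock: 10.15
tool_pos: [0.5299, -0.074, 0.1525]
orientation: [179.9, -0.2, 8.4]
wrist_force: [0.6, 0.5, -0.4]
gripper_width: 0.0005
t 10.15 mix [ -36.9 -122.9  152.5] rpy [179.89  -0.18   8.41] F [ 0.6  0.5 -0.4] w 0.0005 q [-19.9  15.   93.7  -0.   71.1 -28.3]
[ 0.63876983  0.43554342 -0.36803145]
```

```bash
python3 - <<'E'
from h import *
im,d=get_image("scene"); cv2.imwrite("pics/s6.png",cv2.resize(im[120:220,250:350,::-1],(600,600),interpolation=cv2.INTER_CUBIC))
C=w2m(cloud("scene",d).reshape(-1,3)).reshape(d.shape+(3,)); m=masks(im); w=np.zeros(d.shape,bool);w[150:200,265:307]=1
P=C[m['red']&w];P=P[P[:,2]<.2];print('paddle',len(P),np.percentile(P,5,axis=0),np.percentile(P,95,axis=0))
st()
E
```

```text
paddle 135 [-0.04443113 -0.12823428  0.14358421] [-0.02159102 -0.10559941  0.16722801]
t 10.2 mix [ -36.7 -123.5  152.2] rpy [ 1.799e+02 -1.700e-01  8.400e+00] F [ 0.3 -0.3  0.6] w 0.0006 q [-19.9  15.   93.7  -0.   71.1 -28.3]
```

View pics/s6.png

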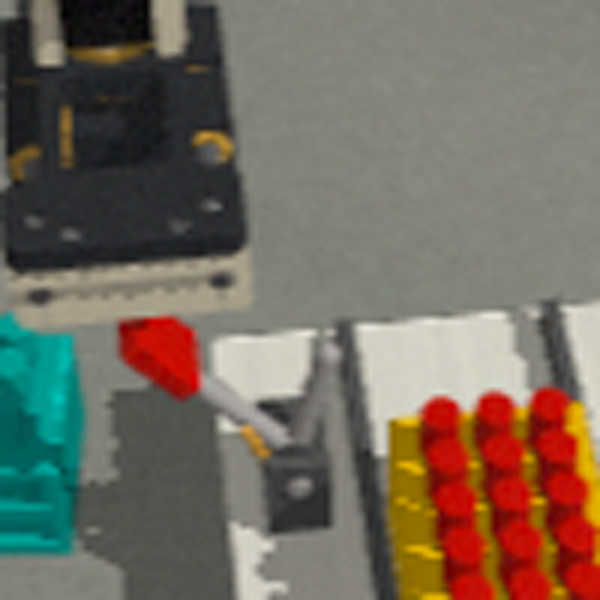

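```bash
python3 - <<'E'
from h import *
for p in ([-.152,.0017,.2598],[-.1345,.0017,.2598],[-.1345,.0017,.2798],[-.058,.0017,.3438],[-.058,.039,.3438],[-.058,-.036,.3438]): print(p,proj('scene',m2w(p)))
K,R,t=cam('scene');print('cam',-R.T@t, w2m(-R.T@t))
im,d=get_image("scene")
C=w2m(cloud("scene",d).reshape(-1,3)).reshape(d.shape+(3,))
for v in range(120,182,3): print(v,[tuple(np.round(C[v,u]*1000).astype(int)) for u in (255,262,270,278,286)])
for p in ([-.037,-.1235,.152],[-.019,-.1235,.152],[.057,-.161,.236],[.057,-.086,.236]): print(p,proj('scene',m2w(p)))
E
```

```text
[-0.152, 0.0017, 0.2598] [[323.22852397  99.96524991]]
[-0.1345, 0.0017, 0.2598] [[324.41003918 105.00900875]]
[-0.1345, 0.0017, 0.2798] [[324.63572575  97.28931915]]
[-0.058, 0.0017, 0.3438] [[331.57435036  94.02360421]]
[-0.058, 0.039, 0.3438] [[351.37013508  92.52419603]]
[-0.058, -0.036, 0.3438] [[311.35966666  95.55474139]]
cam [1.07150617 0.02279437 0.76982907] [ 0.51305059 -0.10694003  0.76982907]
120 [(np.int64(-51), np.int64(-144), np.int64(304)), (np.int64(-26), np.int64(-130), np.int64(323)), (np.int64(-25), np.int64(-116), np.int64(322)), (np.int64(-19), np.int64(-102), np.int64(325)), (np.int64(-405), np.int64(-73), np.int64(1))]
123 [(np.int64(-64), np.int64(-146), np.int64(285)), (np.int64(-26), np.int64(-131), np.int64(316)), (np.int64(-25), np.int64(-116), np.int64(315)), (np.int64(-20), np.int64(-102), np.int64(318)), (np.int64(-57), np.int64(-86), np.int64(285))]
126 [(np.int64(-55), np.int64(-146), np.int64(286)), (np.int64(-26), np.int64(-132), np.int64(309)), (np.int64(-24), np.int64(-117), np.int64(309)), (np.int64(-21), np.int64(-103), np.int64(310)), (np.int6
[... 3887 characters left out ...]
7 [(np.int64(-116), np.int64(-170), np.int64(72)), (np.int64(-130), np.int64(-154), np.int64(54)), (np.int64(-32), np.int64(-130), np.int64(160)), (np.int64(-31), np.int64(-113), np.int64(159)), (np.int64(-117), np.int64(-94), np.int64(59))]
180 [(np.int64(-115), np.int64(-171), np.int64(62)), (np.int64(-124), np.int64(-155), np.int64(49)), (np.int64(-165), np.int64(-137), np.int64(0)), (np.int64(-25), np.int64(-114), np.int64(156)), (np.int64(-110), np.int64(-95), np.int64(56))]
[-0.037, -0.1235, 0.152] [[273.2085783  177.55237841]]
[-0.019, -0.1235, 0.152] [[273.74261399 183.77242265]]
[0.057, -0.161, 0.236] [[252.33753743 187.36600954]]
[0.057, -0.086, 0.236] [[292.76992421 183.41479396]]
```

The body's underside measures about 28 mm higher above the TCP than the data say. The visible fingertip also projects about 12 px above the predicted TCP, so the finger was probably riding on top of the paddle. I'll back off and measure the fingertip.

```bash
python3 -m creep '[[[0,0,-0.8],[0,0,0],0],[[-0.6,0.5,-1.6],[0,0,0],0],[[-1.6,1.05,-2.2],[0,0,0],0],[[-2.4,1.05,-2.2],[0,0,0],0],[[-2.4,1.05,-2.2],[0,0,0],0]]' | sed -n 1,4p; python3 - <<'E'
from h import *
st()
im,d=get_image("scene"); 
C=w2m(cloud("scene",d).reshape(-1,3)).reshape(d.shape+(3,))
s=observe()['tool_pos']; uv=proj('scene',s)[0]; print('tcp px',uv)
u0,v0=int(uv[0])-50,int(uv[1])-60
cr=im[v0:v0+100,u0:u0+100,::-1].copy(); cr[60,50]=(0,255,0)
cv2.imwrite("pics/s7.png",cv2.resize(cr,(600,600),interpolation=cv2.INTER_NEAREST))
for v in range(int(uv[1])-24,int(uv[1])+8): print(v,*[np.round(C[v,int(uv[0])+k]*1000).astype(int) for k in (-2,0,2,4)])
E
```

```text
clock: 10.88
tool_pos: [0.4391, -0.1285, 0.2378]
orientation: [-179.9, 0.0, 8.4]
wrist_force: [0.6, 0.3, 0.3]
t 10.88 mix [-134.8 -163.5  237.8] rpy [-1.7993e+02  4.0000e-02  8.3600e+00] F [0.6 0.3 0.3] w 0.0003 q [-30.4   3.5  95.4   0.   81.2 -38.7]
tcp px [248.32848035 119.53058984]
95 [ -49 -153  362] [ -47 -149  363] [ -48 -146  363] [ -48 -142  362]
96 [ -47 -153  361] [ -48 -150  360] [ -49 -146  359] [ -48 -143  360]
97 [ -47 -153  359] [ -48 -150  358] [ -48 -146  358] [ -49 -143  357]
98 [ -46 -154  358] [ -48 -150  356] [ -48 -147  356] [ -47 -143  356]
99 [ -49 -154  354] [ -47 -150  355] [ -47 -147  355] [ -49 -144  353]
100 [ -47 -154  353] [ -48 -151  352] [ -48 -147  352] [ -50 -144  350]
101 [ -48 -155  350] [ -48 -151  350] [ -48 -148  350] [ -48 -144  350]
102 [ -48 -155  348] [ -47 -151  348] [ -49 -148  347] [-512 -175   -3]
103 [-121 -161  291] [-118 -157  292] [-119 -153  291] [-502 -175    1]
104 [-119 -162  290] [-117 -158  291] [-118 -154  290] [-498 -175    0]
105 [-117 -162  289] [-118 -158  288] [-117 -154  288] [-491 -175    1]
106 [-118 -162  285] [-118
[... 785 characters left out ...]
] [-435 -190    0] [-436 -184   -1] [-432 -177    1]
118 [-434 -196   -3] [-429 -190    1] [-430 -184    0] [-429 -177    0]
119 [-427 -196   -1] [-427 -190   -1] [-424 -184    0] [-425 -178   -1]
120 [-421 -196    0] [-419 -190    1] [-420 -184    0] [-419 -178    0]
121 [-418 -196   -1] [-416 -190    0] [-413 -184    2] [-414 -178    0]
122 [-412 -196    0] [-411 -190    0] [-412 -184   -1] [-410 -178   -1]
123 [-409 -197   -2] [-408 -190   -1] [-407 -184   -1] [-406 -178   -1]
124 [-405 -197   -2] [-405 -191   -3] [-402 -185   -1] [-401 -178    0]
125 [-401 -197   -2] [-399 -191   -1] [-396 -184    0] [-396 -178    0]
126 [-391 -197    2] [-393 -191   -1] [-390 -184    1] [-390 -179    1]
```

View pics/s7.png

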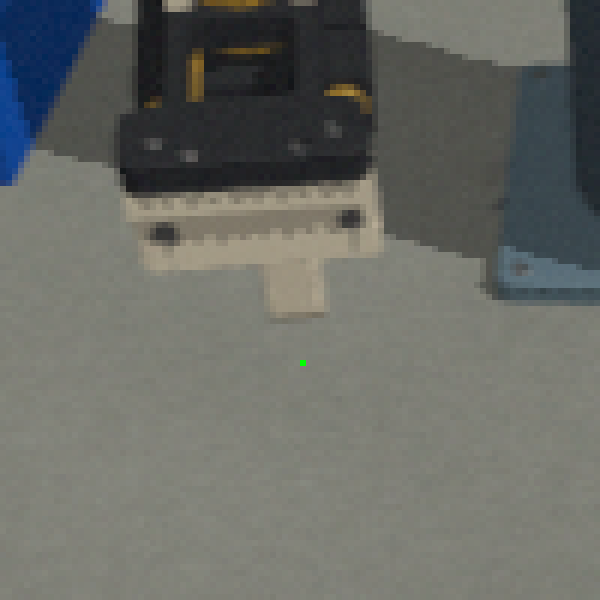

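The finger's lower end measures z ≈ 0.269 while the TCP reads 0.238. The real fingertip is therefore about 30 mm above the reported TCP, and its x and y agree. So the earlier pass pressed on top of the paddle; I redo it 30 mm lower.

```bash
python3 -m creep '[[[0.8,0.03,0],[0,0,0],0],[[1.8,0.05,0],[0,0,0],0],[[2.42,0.05,0.6],[0,0,0],0],[[2.42,0.05,1.8],[0,0,0],0],[[2.42,0.05,2.8],[0,0,0],0]]' | sed -n 1,4p; python3 -m creep '[[[0,0,0.3],[0,0,0],0],[[0,0,0.44],[0,0,0],0],[[0,0,0.44],[0,0,0],0]]' | sed -n 1,4p; python3 - <<'E'
from h import *
st()
im,d=get_image("scene"); cv2.imwrite("pics/s8.png",cv2.resize(im[120:220,230:330,::-1],(600,600),interpolation=cv2.INTER_CUBIC))
E
```

```text
clock: 11.55
tool_pos: [0.5372, -0.1154, 0.1232]
orientation: [-179.9, 0.1, 8.5]
wrist_force: [-0.7, 0.3, 0.1]
clock: 11.92
tool_pos: [0.5375, -0.1171, 0.1096]
orientation: [180.0, -0.1, 8.4]
wrist_force: [0.4, -0.3, 0.1]
t 11.93 mix [ -35.7 -166.7  109.6] rpy [ 1.7995e+02 -9.0000e-02  8.4300e+00] F [ 0.4 -0.3  0.1] w 0.0007 q [-23.9  18.8  94.9   0.   66.3 -32.4]
```

View pics/s8.png

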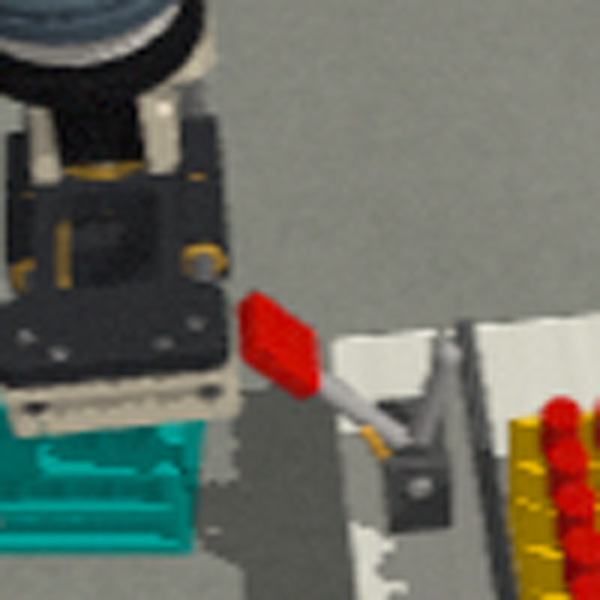

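```bash
python3 -m creep '[[[0,-0.25,0],[0,0,0],0],[[0,-0.5,0],[0,0,0],0],[[0,-0.7,0],[0,0,0],0]]' | sed -n 1,4p;  python3 -c "
from h import *
st()";python3 -m creep '[[[0,-0.15,-0.08],[0,0,0],0],[[0,-0.3,-0.15],[0,0,0],0]]' | sed -n 1,4p;  python3 -c "
from h import *
st()"
```

```text
clock: 12.35
tool_pos: [0.5335, -0.0912, 0.1104]
orientation: [179.7, -0.1, 8.5]
wrist_force: [-1.6, -11.9, 7.1]
t 12.35 mix [ -35.9 -140.4  110.4] rpy [ 1.7967e+02 -1.4000e-01  8.4800e+00] F [ -1.6 -11.9   7.1] w 0.0006 q [-21.3  17.8  96.2  -0.2  65.7 -29.7]
clock: 12.6
tool_pos: [0.5322, -0.079, 0.1166]
orientation: [179.7, -0.2, 8.4]
wrist_force: [0.9, -4.7, 3.7]
t 12.6 mix [ -35.3 -128.2  116.6] rpy [179.73  -0.21   8.44] F [ 0.9 -4.7  3.7] w 0.0009 q [-20.2  17.1  96.2  -0.1  66.4 -28.6]
```

```bash
python3 -m creep '[[[0,-0.2,-0.1],[0,0,0],0],[[0,-0.4,-0.18],[0,0,0],0],[[0,-0.6,-0.25],[0,0,0],0],[[0,-0.8,-0.3],[0,0,0],0]]' | sed -n 1,4p;  python3 - <<'E'
from h import *
st()
im,d=get_image("scene"); cv2.imwrite("pics/s9.png",cv2.resize(im[120:220,250:350,::-1],(600,600),interpolation=cv2.INTER_CUBIC))
E
```

```text
clock: 13.1
tool_pos: [0.5253, -0.0446, 0.1263]
orientation: [-179.9, 0.1, 8.4]
wrist_force: [0.2, 0.0, 0.5]
t 13.1 mix [-37.1 -93.1 126.3] rpy [-1.7994e+02  7.0000e-02  8.4400e+00] F [0.2 0.  0.5] w 0.0002 q [-17.   15.7  96.6   0.   67.7 -25.5]
```

View pics/s9.png

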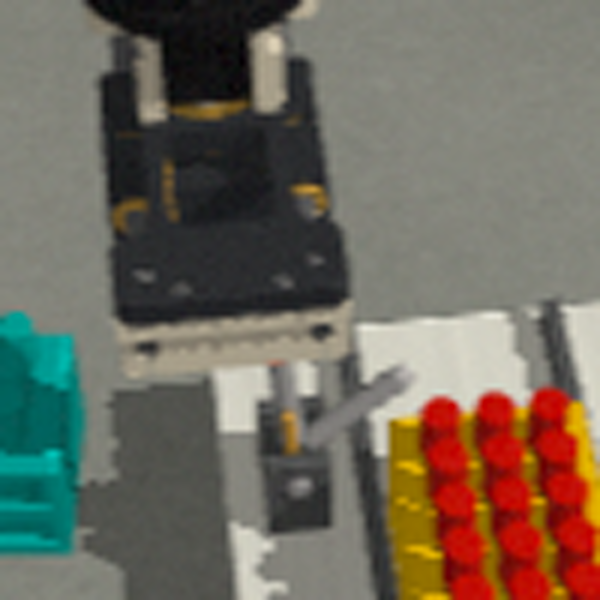

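The handle is nearly upright (crop ~(287,390)) and the arm is halfway down, so I continue past the middle.

```bash
python3 -m creep '[[[0,-0.2,0],[0,0,0],0],[[0,-0.4,0],[0,0,0],0],[[0,-0.5,0],[0,0,0],0],[[0,-0.5,0],[0,0,0],0]]' | sed -n 1,4p;  python3 - <<'E'
from h import *
st()
im,d=get_image("scene"); cv2.imwrite("pics/s10.png",cv2.resize(im[120:220,250:350,::-1],(600,600),interpolation=cv2.INTER_CUBIC))
E
```

```text
clock: 13.65
tool_pos: [0.5229, -0.0256, 0.1266]
orientation: [-180.0, 0.0, 8.5]
wrist_force: [-0.3, -1.1, -0.9]
t 13.65 mix [-36.7 -74.  126.6] rpy [-1.7999e+02  1.0000e-02  8.4500e+00] F [-0.3 -1.1 -0.9] w 0.0006 q [-15.   15.3  97.1   0.   67.5 -23.5]
```

View pics/s10.png

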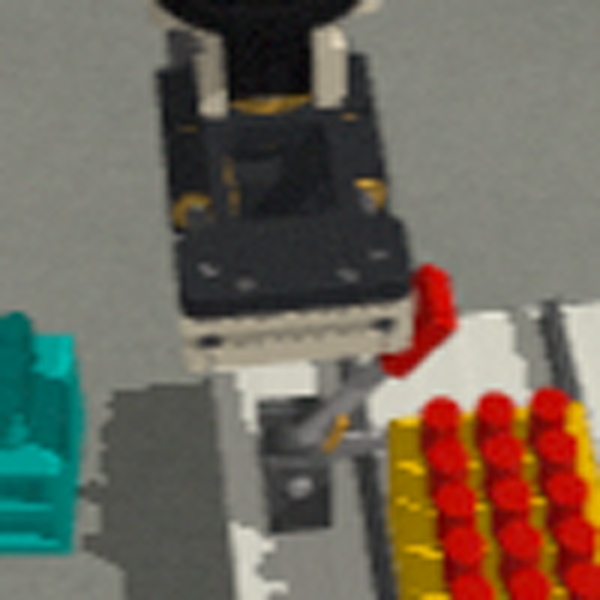

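It snapped over: the paddle is now inside at crop (430,320) and the arm lies level behind the rack. I retreat outward, then up.

```bash
python3 -m creep '[[[0,0.5,0],[0,0,0],0],[[0,1.3,0],[0,0,0],0],[[0,2,-0.4],[0,0,0],0],[[0,2.2,-1.5],[0,0,0],0],[[0,2.2,-2.7],[0,0,0],0]]' | sed -n 1,4p; python3 -m creep '[[[-1,0.5,-1],[0,0,0],0],[[-2.3,1,-1],[0,0,0],0],[[-3,1.5,-1],[0,0,0],0],[[-3,1.5,-1],[0,0,0],0]]' | sed -n 1,4p; python3 - <<'E'
from h import *
st()
im,d=get_image("scene"); cv2.imwrite("pics/s11.png",cv2.resize(im[110:290,210:430,::-1],(733,600),interpolation=cv2.INTER_CUBIC))
C=w2m(cloud("scene",d).reshape(-1,3)).reshape(d.shape+(3,)); m=masks(im); w=np.zeros(d.shape,bool);w[150:245,308:365]=1
P=C[m['yellow']&w]; P=P[(P[:,2]>.11)&(P[:,2]<.12)];print('rack',np.percentile(P,1,axis=0),np.percentile(P,99,axis=0),len(P))
w[:]=0;w[150:190,300:330]=1
P=C[m['red']&w]; P=P[P[:,0]<-.02];print('paddle',P.mean(0),P.min(0),P.max(0))
im2,d2=get_image("top"); cv2.imwrite("pics/t11.png",im2[:,:,::-1])
E
```

```text
clock: 14.32
tool_pos: [0.5356, -0.1156, 0.2351]
orientation: [-180.0, 0.1, 8.3]
wrist_force: [0.7, -0.7, 0.4]
clock: 14.82
tool_pos: [0.4246, -0.1926, 0.2752]
orientation: [179.9, -0.0, 8.2]
wrist_force: [0.3, -0.1, 0.6]
t 14.82 mix [-158.5 -224.7  275.2] rpy [ 1.7992e+02 -1.0000e-02  8.1600e+00] F [ 0.3 -0.1  0.6] w 0.0007 q [-38.1   3.4  90.4  -0.   86.2 -46.3]
rack [-0.01931152 -0.03518095  0.11056877] [0.09901588 0.03826178 0.1172864 ] 640
paddle [-0.03803608 -0.02273806  0.15177354] [-0.2078422  -0.03654124 -0.00166969] [-0.02145729  0.00632542  0.17022244]
```

View pics/s11.png

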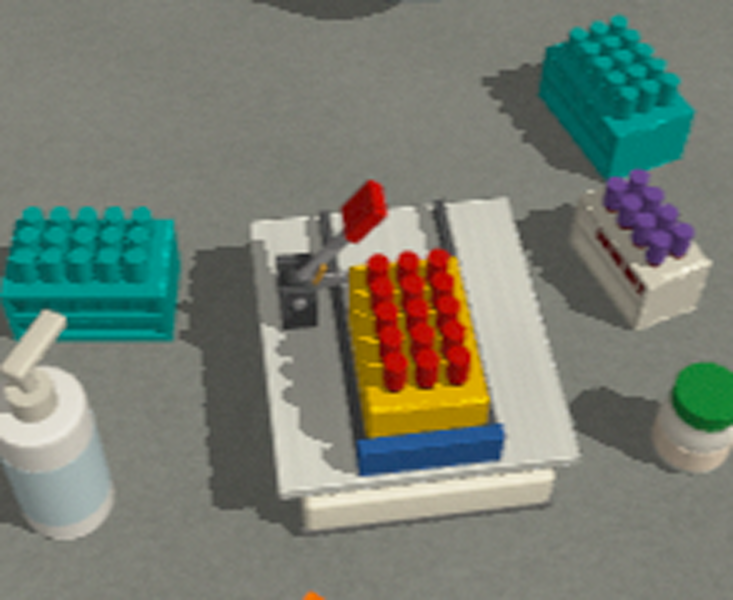

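View pics/t11.png

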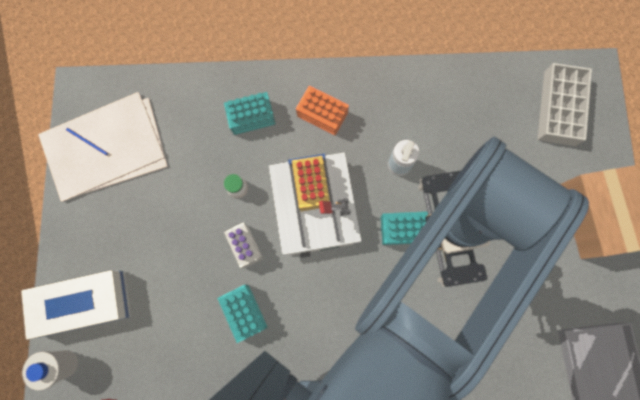

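The rack is against the stop. The paddle measures y −23, z 152 mm (expected −25, 152 when locked), and the bystanders stand as before.

```bash
python3 -c "
from workcell import *
print(hand_in())"
```

```text
the job is handed in; nothing more can be done
None
```

I slid the yellow rack home against the blue end stop, then flipped the clamp lever so it snapped to its locked side. I handed the job in at about 15 s.

**Rack:** I pushed it with closed fingers at 5–7 N, until the tool stopped at the predicted home position and the force rose to about 15 N. The depth image puts it at x −19 to +99 mm (home is −20 to +100). It lay flat in the pictures and was never gripped.

**Lever:** The paddle now sits at about y −23, z 152 mm, where −25 and 152 are expected for locked. In the last picture the arm lies level behind the rack.

**Surroundings:** The white rack, pump bottle and jar look unmoved in both cameras. I judged that by eye and did not measure it. The arm ended clear of everything, at under 1 N wrist force.

**Problems:**
- **Fingertip offset:** The real fingertip is about 30 mm higher than the reported TCP. I found this only after my first try at the lever, so the rack push was also 30 mm higher than planned, near the rack's top edge.
- **First lever attempt:** It pressed on top of the paddle with up to about 75 N on the wrist, before I backed off and the lever sprang back open. That is within the 120 N wrist limit. The contact looked like fingertip only, which I could not confirm against the 40 N limit for the arm and gripper body.
- **Second lever attempt:** Done 30 mm lower, it showed at most about 14 N in the readings I took.

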